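Gauge a busbar in an open inverter and hold its tab up to the inspection camera

ROBOT

A 6-joint arm with a two-finger parallel gripper is mounted at the origin on the work surface. World frame = base frame: x ahead of the robot, y to its left, z up, the work surface at z = 0. Lengths are in m, angles in rad, forces in N, time in s.
With the tool pointing down it reaches from about 0.3 to 0.85 m from the base axis. Payload 5.4 kg.
Tool frame: the origin (TCP) lies between the finger pads; the fingertips stand 25 mm ahead of it and the grasp point (between the pads) lies 6 mm ahead of it; z points along the fingers, y is the direction in which the jaws open and shut (so a half turn about z gives the same grasp; the last joint's range is limited). The gripper opens to 85 mm and grips with 20 to 120 N. Pads are 22 mm wide; open, the fingers measure 114 mm over their backs; the gripper's body (76 mm by 85 mm) begins 54 mm behind the grasp point. The pads swing forward as they close: fully open they stand 13 mm farther back than shut.
Start: joints at [1.065, 0.158, 1.597, -0, 1.386, -0.21], TCP at [0.168, 0.55, 0.256] pointing down, gripper open.
Joint ranges: [-2.91, 2.91], [-0.94, 2.29], [0.18, 2.7], [-1.29, 4.43], [0.17, 2.64], [-3, 3]. Speed limits (rad/s): [2.57, 2.57, 3.14, 3.14, 3.14, 3.14].

INTERFACE

Orientations are given as a rotation vector (axis times angle).
In Python, from rig import status, vision, ctrl gives the robot as it stands. The module is installed in compiled form; this text tells all that it offers.
- The arm moves only by the shell command python3 -m handwheel 'ROWS' [OPENING] [FORCE]. ROWS is JSON, a list of rows, each a list of 6 numbers: the shift along the world's x, y, z in mm, then the turn, a rotation vector about the world's x, y, z in degrees. A call has 1 to 20 rows; each row is the pose to reach, as a shift and turn from the pose commanded when the call began; what a row does not reach only later rows make up. A row lasts 1/10 s, in which the tool goes at most 50 mm and 8.59 degrees, less where a joint would pass 70% of its speed; a pose out of reach is approached as far as the arm can. A call with a gripper value outside its range is refused whole. OPENING is the finger opening in mm, from 0 to 85.4, set as the call begins (- or left out, the last holds). The fingers move at their own pace and stop on an object; FORCE is the grip in N (left out, the last holds). Time passes only in rows, so rows that repeat a pose let the fingers close. It gives the time, the measured TCP pose, the force and the opening at its end, in the units of the state.
- status.state(): the state, without advancing time (a new reading comes with each control period).
- vision.grab_frame(name): name is "scene" or "side" or "wrist"; returns a dict with "frame" (400x640x3 uint8, red, green, blue), "camera_matrix" (3x3 intrinsics, pixels), "position" and "attitude" of the camera in the world; the wrist camera has in their place "hand_eye" (4x4, takes a point from camera to tool coordinates, whose origin is the TCP and whose axes are the flange's). Camera axes: x right, y down, z forward; pixel columns grow to the right and rows downward; lengths in m; the calibration is good to about 2 mm. A picture is of the moment at which its call begins: read the wrist's pose just before it. There is no depth.
- ctrl.close_job(): hands the job in, once; it reports no verdict.
The state is a dict: "time": time; "qpos": joint angles; "joint_vel": joint speeds; "joint_efforts": joint torques, N m; "tcp_pos": TCP position; "eef_rot": TCP orientation; "wrist_force": force on the tool from outside, world axes, zero at the start; "torque": the same for the moment, N m; "opening": opening from 0.0 (shut) to 1.0 (fully open).
Only numpy, scipy, OpenCV 4.12 (cv2) and the standard library are available. Lean on these libraries where they do the work, as an engineer would, in place of code of your own. Each camera call takes 0.05 s, during which the arm holds its last target.

TASK

Push the gauge's cap down until its foot rests gently on the flat end of the copper busbar in the open housing, stay a second, then let it spring back up, the bar still in its seats. Then draw the busbar out from under the foot, towards its tab, and hold it up to the inspection camera: the tab's outer face centred on the line of sight 120 mm from the lens and square to it, the bar running straight away from the lens with the tab standing upward. Finish while holding it still there, touching nothing else with it, and leave the camera and everything else where they are.

Things in the scene. Friction and masses are not known exactly. Their poses are not given: they have to be found in the camera images.
- housing: Open cast-aluminium tray, fixed, 300 (x) x 170 mm (y), walls 30 mm high, contents below 25 mm. Origin: underside centre, on the bench; z up. On black seats at x = -80 and +70 mm the busbar lies 45 mm above the bench between side lips 5 mm high. The gauge's dark column stands at x = -135 mm; its arm, 107 to 125 mm above the bench, reaches to x = -72 mm over the bar's flat end.
- busbar: Copper bar, 0.36 kg, 200 (x) x 20 (y) x 10 mm, with an upturned tab at its +x end, 5 mm thick, top 50 mm above the underside. Origin: centre of the bar's underside; z up. Lies along the housing, same +x. Flat -x end is under the gauge foot. To take it: grip across its width near the middle, raise 10-20 mm (past the lips, below the foot), draw 45 mm along +x, then lift.
- tab (a point): Centre of the outer face of the busbar's tab, at x = 100, y = 0, z = 30 mm in the busbar's frame; the face looks along the busbar's +x. Axes as the busbar's.
- gauge (a joint): How far the gauge's sprung slide has been pushed down, in m: 0 at the top, where its spring (about 2 N at the top, 3 N at the bar) returns it; 0.030 when the foot rests on the busbar's flat end; stop at 0.035.
- gauge_cap (a point): Centre of the top of the gauge's black push cap, 28 mm across, 170 mm above the bench when up, the gauge's highest part; push it straight down. At x = -85 mm in the housing's frame, above the foot. Axes as the housing's.
- gauge_foot (a point): Round steel foot of the gauge slide, 18 mm across: centre of its underside, 85 mm above the bench when up, 30 mm above the bar.
- camera_stand: Stand of the inspection camera, fixed: a base plate 120 by 100 mm by 12 mm and a steel post 380 mm tall, 35 mm behind the origin (-x). Origin: underside of the plate; the camera looks towards its +x and down.
- lens (a point): Centre of the inspection camera's front glass (black lens tube 32 mm across on a grey body 62 long, 46 wide, 42 mm high), 250 to 310 mm above the bench. x axis: the line of sight, away from the camera, 20 degrees (0.35 rad) below level; y level; z upward, square to x.
- focus (a point): Point in the air on the line of sight, 120 mm in front of the lens, where the tab's face must be. Axes as the lens's: a busbar shown rightly has its x axis opposite to this x (so it slopes 20 degrees, tab end high) and its z axis along this z.
- tape: Bystander: roll of white tape lying flat, 60 mm across, 19 mm high.
- link: Bystander: short flat copper link without a tab, 90 x 20 x 6 mm, lying on the bench.
- plug: Bystander: white and grey connector plug, 57 x 26 x 22 mm, lying on the bench.
- pliers: Bystander: pliers lying on the bench, 170 mm long, 64 mm wide.
- meter: Bystander: grey handheld meter lying on its back, 150 x 78 x 41 mm.
Things that resemble listed ones, but are neither listed nor needed, are in the scene too. There is more than one size of the busbar; the job needs the smallest.

How it is judged:
On the way, in this order (a step that is already met when the one before it is completed fails the run):
1. the gauge foot rests on the flat end of the busbar, which lies in its seats (contact force between gauge and busbar above 0.5 N and value of joint gauge above 0.027 m and distance of busbar from where it was at the start of the episode below 0.008 m), for 0.4 s.
2. the gauge has sprung back up and the busbar still lies in its seats (value of joint gauge below 0.003 m and distance of busbar from where it was at the start of the episode below 0.012 m), for 0.1 s.
3. the busbar has been lifted out (height (world z) of busbar above 0.1 m), for 0.1 s.
At the end, for the whole second after the job is handed in: Bar gripped, still, over 100 mm up, touching neither housing, gauge nor camera; tab face centre within 18 mm of the point 120 mm ahead of the lens; bar along the line of sight and tab upward within 0.15 rad; gauge up (distance between tab and focus below 0.018 m and angle between the x axis of busbar and the x axis of focus, either way round below 0.15 rad and angle between the y axis of busbar and the y axis of focus, either way round below 0.15 rad and angle between busbar's own z axis and vertical below 0.8 rad and height (world z) of busbar above 0.1 m and contact force between the fingers and busbar above 1 N and contact force between busbar and housing below 0.05 N and contact force between busbar and camera_stand below 0.05 N and linear speed of busbar below 0.02 m/s and angular speed of busbar below 0.1 rad/s and value of joint gauge below 0.003 m); the arm keeps its last pose, push and grip.
It fails at once if the gauge foot is rammed onto the busbar with more than 40 N (contact force between gauge and busbar above 40 N).
It fails at once if the inspection camera is shifted by more than 8 mm (distance of lens from where it was at the start of the episode above 0.008 m).
It fails at once if the tape, link, plug, pliers or meter is shifted by more than 30 mm (distance of any of tape, link, plug, pliers, meter from where it was at the start of the episode above 0.03 m).
It also fails if it takes over 51 s, if anything falls off the work surface, if the arm or the gripper's body presses on something with over 40 N, if the wrist force passes 120 N, or if a joint passes its speed limit or range.

## Working session

There is one attempt and no reset: what is moved stays moved. The work goes in short steps, Python scripts to look and compute and a shell command to move; the robot and the scene stay as the last step left them, time stands still between calls to the robot, and variables do not carry over. Pictures are saved under pics/ and viewed, and the job is handed in when it is done.

```bash
mkdir -p pics; ls; cat > h.py <<'E'
import numpy as np, cv2
from scipy.spatial.transform import Rotation as R
from rig import status, vision, ctrl
E
python3 - <<'E'
from h import *
s=status.state(); print(s)
for n in ["scene","side","wrist"]:
    f=vision.grab_frame(n)
    np.savez(f"pics/{n}0.npz",**{k:v for k,v in f.items()})
    cv2.imwrite(f"pics/{n}0.png",f["frame"][:,:,::-1])
    print(n,{k:v for k,v in f.items() if k!="frame"})
E
```

```text
pics
{'time': 0.0, 'qpos': array([ 1.06486684e+00,  1.59114577e-01,  1.59824621e+00, -9.53331189e-06,
        1.38619654e+00, -2.10147563e-01]), 'joint_vel': array([-1.33893450e-03, -1.65396767e-03,  5.88281143e-06,  1.38198944e-03,
        1.60629315e-03, -4.48950421e-04]), 'joint_efforts': array([-6.32133451e-04, -3.95993650e+01, -3.31432092e+01, -1.03187040e-05,
        8.40363238e-03, -1.98268674e-05]), 'tcp_pos': array([0.16737646, 0.54951357, 0.25527304]), 'eef_rot': array([-4.62818270e-01, -3.10662597e+00,  2.89492627e-03]), 'wrist_force': array([-0.82263305,  0.17236717,  0.28967183]), 'torque': array([-0.06858092,  0.00434428,  0.00158972]), 'opening': 1.0013052575528594}
scene {'camera_matrix': array([[404.28191145,   0.        , 322.34870473],
       [  0.        , 404.28191145, 202.12336252],
       [  0.        ,   0.        ,   1.        ]]), 'position': array([0.94376912, 0.29584358, 1.26645629]), 'attitude': array([-1.22720631, -2.58188233,  0.68195959])}
side {'camera_matrix': array([[419.95681133,   0.        , 315.05254105],
       [  0.        , 419.95681133, 201.86357856],
       [  0.        ,   0.        ,   1.        ]]), 'position': array([-0.21946497, -0.78524628,  1.12584981]), 'attitude': array([-2.21918951,  0.89669587, -0.36954806])}
wrist {'camera_matrix': array([[315.06429586,   0.        , 315.71330758],
       [  0.        , 315.06429586, 195.95533364],
       [  0.        ,   0.        ,   1.        ]]), 'hand_eye': array([[ 3.27285827e-04, -9.61938089e-01, -2.73267280e-01,
         6.99321349e-02],
       [ 9.99999908e-01,  3.90315733e-04, -1.76288113e-04,
        -3.58451418e-04],
       [ 2.76238770e-04, -2.73267198e-01,  9.61938128e-01,
        -1.16843215e-01],
       [ 0.00000000e+00,  0.00000000e+00,  0.00000000e+00,
         1.00000000e+00]])}
```

View pics/scene0.png

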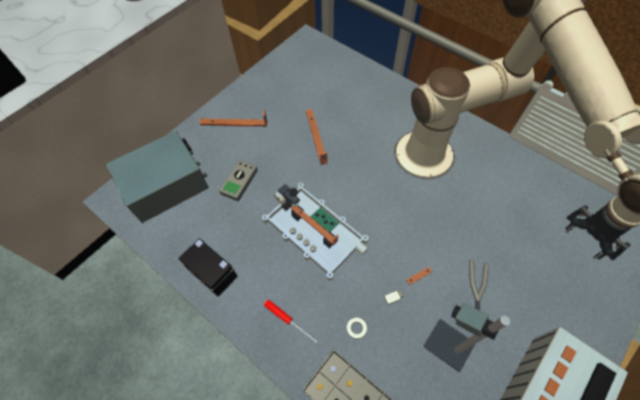

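View pics/side0.png

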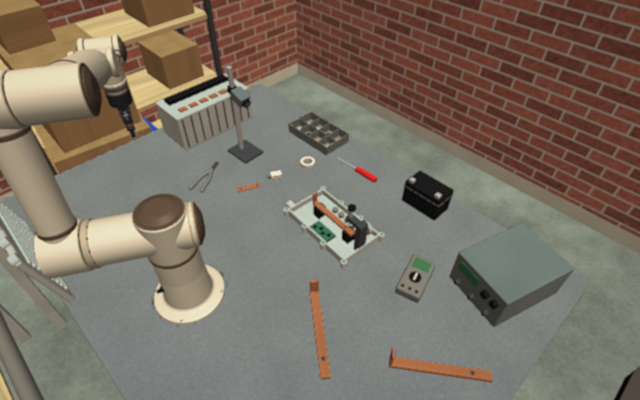

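View pics/wrist0.png

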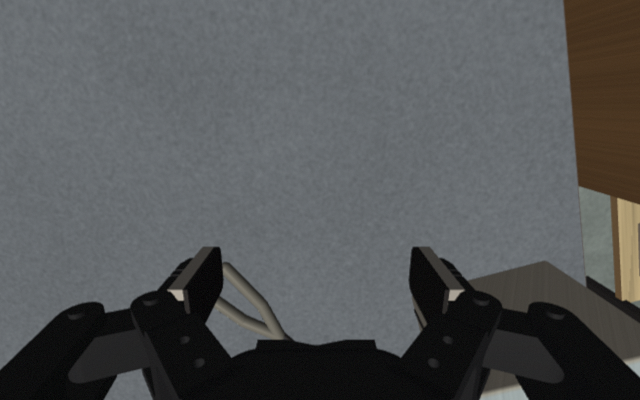

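Candidates for the busbar in the scene view:
- The bar in the housing at about (313,224). The housing and gauge identify this one as the target.
- A loose tabbed bar at (235,122).
- A loose tabbed bar at (316,136).
- The flat link at (419,275), which has no tab.

In the side view the inspection camera is at about (240,97), its stand plate at (245,152), and the pliers are beside it. Next I'll check close crops.

```bash
python3 - <<'E'
import cv2
a=cv2.imread("pics/scene0.png");b=cv2.imread("pics/side0.png")
def c(im,x0,y0,x1,y1,n,k):cv2.imwrite(n,cv2.resize(im[y0:y1,x0:x1],None,fx=k,fy=k,interpolation=cv2.INTER_CUBIC))
c(a,255,175,380,285,"pics/c1.png",6)
c(b,275,180,395,270,"pics/c2.png",6)
c(a,405,250,535,380,"pics/c3.png",4.5)
c(b,180,60,290,190,"pics/c4.png",4.5)
E
```

```text
(no output)
```

View pics/c1.png

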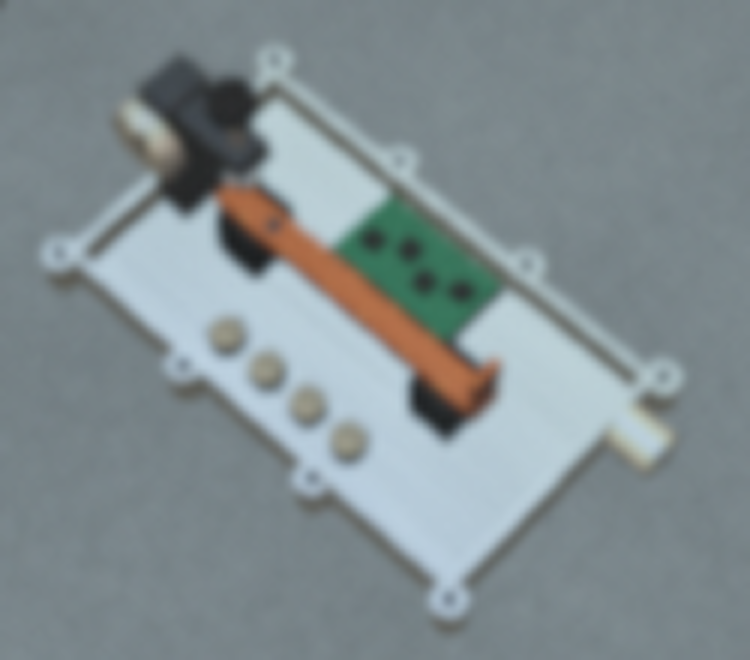

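View pics/c2.png

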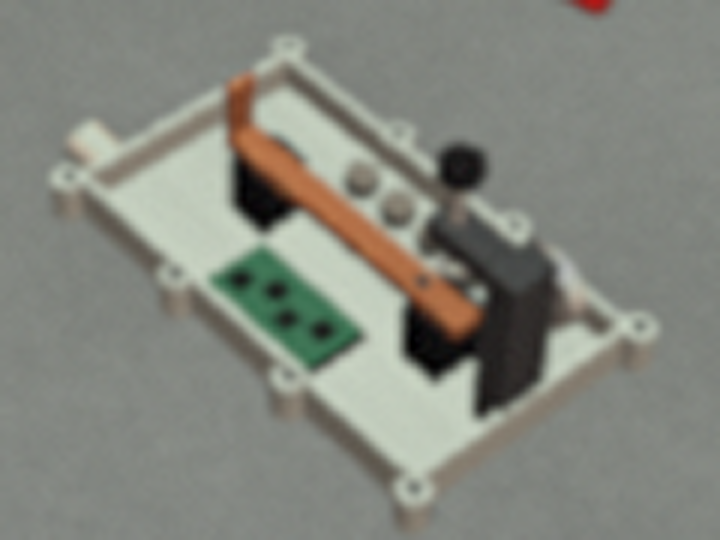

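View pics/c3.png

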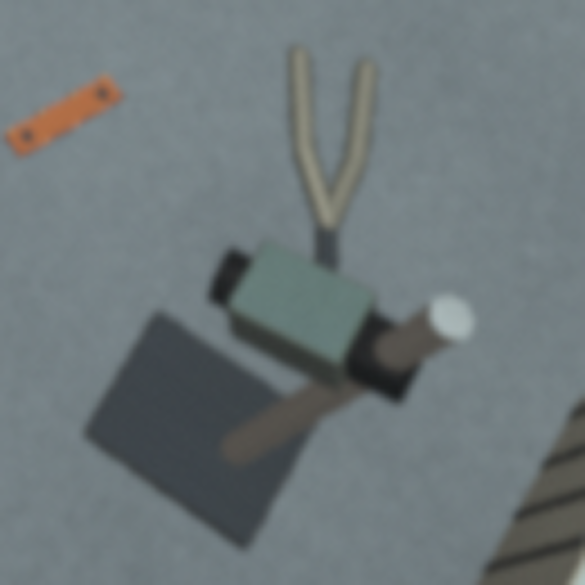

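View pics/c4.png

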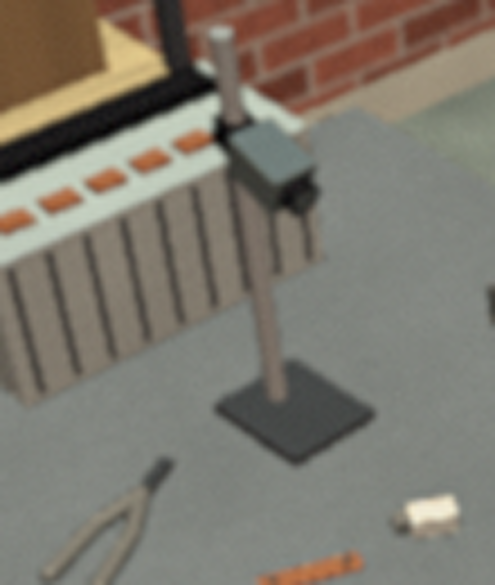

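The housing crop shows the gauge at the bar's flat end, its black cap at scene ≈(293,192), the upturned tab at ≈(337,239), and the four corner bosses. The stand crop shows the lens tube at scene ≈(456,313) and side ≈(247,103). Next I'll cast rays to get positions.

```bash
cat >> h.py <<'E'
def cam(n,f=None):
    f=f or np.load(f"pics/{n}0.npz"); return f["camera_matrix"],f["position"],R.from_rotvec(f["attitude"]).as_matrix()
def ray(c,uv):
    K,p,A=c; d=A@np.linalg.inv(K)@np.array([uv[0],uv[1],1.]); return p,d/np.linalg.norm(d)
def plane(c,uv,z):
    p,d=ray(c,uv); return p+d*(z-p[2])/d[2]
def tri(rs):
    M=sum(np.eye(3)-np.outer(d,d) for p,d in rs); b=sum((np.eye(3)-np.outer(d,d))@p for p,d in rs)
    x=np.linalg.solve(M,b); return x,[np.linalg.norm((np.eye(3)-np.outer(d,d))@(x-p)) for p,d in rs]
def proj(c,X):
    K,p,A=c; y=K@(A.T@(np.array(X)-p)); return y[:2]/y[2]
E
python3 - <<'E'
from h import *
np.set_printoptions(precision=4,suppress=True)
S,D=cam("scene"),cam("side")
cr=lambda u,x0,y0,k:(x0+(u[0]+.5)/k-.5,y0+(u[1]+.5)/k-.5)
c1=lambda u:cr(u,255,175,6);c2=lambda u:cr(u,275,180,6);c3=lambda u:cr(u,405,250,4.5);c4=lambda u:cr(u,180,60,4.5)
print("corners scene");P=[plane(S,c1(u),.03) for u in[(275,62),(662,377),(449,600),(60,253)]];print(np.array(P))
print("corners side");Q=[plane(D,c2(u),.03) for u in[(288,47),(68,177),(414,488),(638,326)]];print(np.array(Q))
print("cap tri",tri([ray(S,c1((232,100))),ray(D,c2((463,160)))]))
print("tab top",tri([ray(S,c1((488,368))),ray(D,c2((240,82)))]))
print("lens",tri([ray(S,c3((228,280))),ray(D,c4((305,197)))]))
print("plate scene",np.array([plane(S,c3(u),.012) for u in[(158,312),(85,434),(247,550)]]))
print("plate side",np.array([plane(D,c4(u),.012) for u in[(375,412),(297,463),(217,408)]]))
print("post top",tri([ray(S,c3((450,316))),ray(D,c4((221,32)))]))
print("post base",plane(S,c3((238,448)),.012),plane(D,c4((276,396)),.012))
print("link",plane(S,(419,275),.006),"plug",plane(S,(393,297),.011),"tape",plane(S,(357,328),.01))
print("pliers",[plane(S,c3(u),.01) for u in[(297,50),(368,65),(327,230),(327,265)]])
E
```

```text
corners scene
[[ 0.4164 -0.2629  0.03  ]
 [ 0.4367  0.0394  0.03  ]
 [ 0.6117  0.0285  0.03  ]
 [ 0.5911 -0.2749  0.03  ]]
corners side
[[ 0.6083  0.0286  0.03  ]
 [ 0.433   0.0396  0.03  ]
 [ 0.4143 -0.2632  0.03  ]
 [ 0.5889 -0.2737  0.03  ]]
cap tri (array([ 0.5079, -0.2016,  0.1702]), [np.float64(0.0003103067783294409), np.float64(0.00031030677832925336)])
tab top (array([ 0.5173, -0.0216,  0.0956]), [np.float64(0.00024860310376668396), np.float64(0.0002486031037666621)])
lens (array([0.5531, 0.3789, 0.2624]), [np.float64(0.0002362679703225433), np.float64(0.00023626797032247717)])
plate scene [[0.5046 0.3739 0.012 ]
 [0.6028 0.3784 0.012 ]
 [0.5978 0.4961 0.012 ]]
plate side [[0.5974 0.3759 0.012 ]
 [0.4991 0.3674 0.012 ]
 [0.494  0.484  0.012 ]]
post top (array([0.5476, 0.4597, 0.3819]), [np.float64(0.000817372347045061), np.float64(0.0008173723470451046)])
post base [0.5472 0.4602 0.012 ] [0.5451 0.4601 0.012 ]
link [0.4238 0.2489 0.006 ] plug [0.5379 0.2251 0.011 ] tape [0.6848 0.1948 0.01  ]
pliers [array([0.2781, 0.3533, 0.01  ]), array([0.2561, 0.3987, 0.01  ]), array([0.382 , 0.4349, 0.01  ]), array([0.4035, 0.4468, 0.01  ])]
```

```bash
python3 -m handwheel '[[20,-45,0,0,0,-5],[40,-89,0,0,0,-10],[60,-133,0,0,0,-14],[80,-177,0,0,0,-18],[100,-221,0,0,0,-23],[120,-265,0,0,0,-27],[140,-310,0,0,0,-32],[160,-354,0,0,0,-36],[180,-398,-5,0,0,-41],[200,-442,-10,0,0,-45],[220,-487,-15,0,0,-50],[240,-531,-20,0,0,-54],[260,-575,-25,0,0,-59],[280,-619,-30,0,0,-64],[300,-663,-30,0,0,-68],[320,-708,-30,0,0,-73],[335,-740,-30,0,0,-76],[340,-752,-30,0,0,-77],[340,-752,-30,0,0,-77],[340,-752,-30,0,0,-77]]' 0 40
cat >> h.py <<'E'
def snap(n,tag,crop=None,k=1):
    s=status.state(); f=vision.grab_frame(n); np.savez(f"pics/{n}{tag}.npz",tcp=s["tcp_pos"],rot=s["eef_rot"],**f)
    im=f["frame"][:,:,::-1]
    if crop: x0,y0,x1,y1=crop; im=cv2.resize(im[y0:y1,x0:x1],None,fx=k,fy=k,interpolation=cv2.INTER_CUBIC)
    cv2.imwrite(f"pics/{n}{tag}.png",im); return s,f
E
python3 - <<'E'
from h import *
snap("wrist","1"); s,_=snap("side","1",(275,130,435,250),5); print(s['time'],s['tcp_pos'],s['eef_rot'],s['wrist_force'],s['qpos'])
m=R.from_rotvec(s['eef_rot']).as_matrix(); print(m.round(3), np.degrees(np.arctan2(m[1,0],m[0,0])))
E
```

```text
time: 2.15
tcp_pos: [0.5072, -0.2008, 0.2259]
eef_rot: [-2.294, -2.144, -0.0]
wrist_force: [0.2, 0.8, 0.1]
opening: -0.002
2.2 [ 0.50715756 -0.20050459  0.22607385] [-2.29394993e+00 -2.14476203e+00 -1.94306412e-04] [ 0.55895396 -0.06041778 -0.11024074] [-5.98358604e-01  1.07271359e-01  1.71427417e+00  3.90435873e-04
  1.32116852e+00 -5.31259307e-01]
[[ 0.067  0.998 -0.001]
 [ 0.998 -0.067  0.001]
 [ 0.001 -0.001 -1.   ]] 86.14993505943691
```

View pics/wrist1.png

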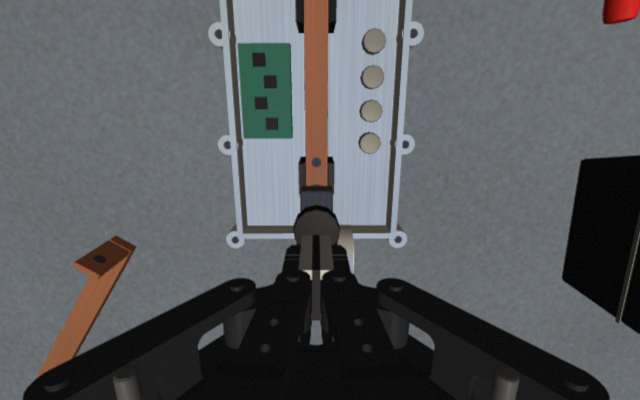

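View pics/side1.png

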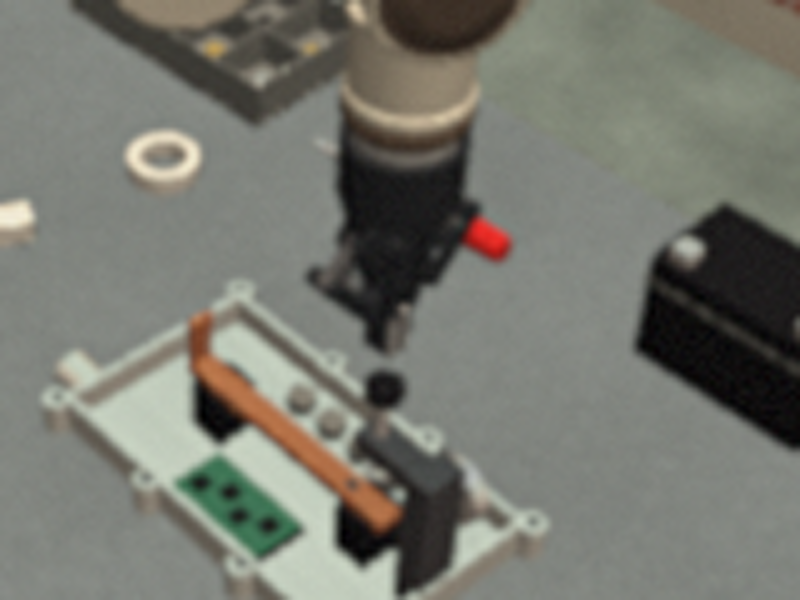

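The wrist view shows the cap at (316,228), in line with the closed tips. The bar runs straight up the picture. The side view shows the tips above the cap. I'll work out the offset from the wrist view.

```bash
cat >> h.py <<'E'
def wcam(tag):
    f=np.load(f"pics/wrist{tag}.npz"); T=np.eye(4);T[:3,:3]=R.from_rotvec(f["rot"]).as_matrix();T[:3,3]=f["tcp"]
    W=T@f["hand_eye"]; return f["camera_matrix"],W[:3,3],W[:3,:3]
E
python3 - <<'E'
from h import *
c=wcam("1")
print("cap",plane(c,(316.5,229),.17))
print("bosses",*[plane(c,u,.03) for u in[(235,239),(398,239),(405,145),(228,145),(413,33),(219,34)]])
print("bar",plane(c,(316,0),.055),plane(c,(316,150),.055), "hole", plane(c,(316,162),.055))
E
```

```text
cap [ 0.50687574 -0.2009832   0.17      ]
bosses [ 0.41517104 -0.26252015  0.03      ] [ 0.5897799  -0.27420285  0.03      ] [ 0.59630151 -0.17415745  0.03      ] [ 0.42202866 -0.16241776  0.03      ] [ 0.6025108  -0.07419625  0.03      ] [ 0.42816298 -0.0631909   0.03      ]
bar [ 0.51672534 -0.04928296  0.055     ] [ 0.50861174 -0.16987746  0.055     ] hole [ 0.50787088 -0.18088907  0.055     ]
```

```bash
python3 -m handwheel '[[0,-1,-10,0,0,0],[0,-1,-18,0,0,0],[0,-1,-22,0,0,0],[0,-1,-26,0,0,0],[0,-1,-30,0,0,0],[0,-1,-34,0,0,0],[0,-1,-34,0,0,0]]' 0
```

```text
time: 2.95
tcp_pos: [0.5076, -0.2029, 0.192]
eef_rot: [-2.296, -2.143, -0.0]
wrist_force: [-0.7, 1.9, 1.9]
opening: -0.001
```

```bash
python3 -m handwheel '[[0,0,-4,0,0,0],[0,0,-8,0,0,0],[0,0,-12,0,0,0],[0,0,-16,0,0,0],[0,0,-19,0,0,0],[0,0,-21,0,0,0],[0,0,-22,0,0,0],[0,0,-23,0,0,0],[0,0,-23,0,0,0]]'
```

```text
time: 3.85
tcp_pos: [0.5077, -0.2031, 0.1694]
eef_rot: [2.296, 2.143, 0.0]
wrist_force: [1.8, -0.9, 2.5]
opening: 0.001
```

```bash
python3 -m handwheel '[[0,0,-1,0,0,0],[0,0,-2,0,0,0],[0,0,-3,0,0,0],[0,0,-3,0,0,0]]'; python3 -m handwheel '[[0,0,-0.5,0,0,0],[0,0,-1,0,0,0],[0,0,-1,0,0,0]]';
```

```text
time: 4.25
tcp_pos: [0.5076, -0.203, 0.1662]
eef_rot: [2.297, 2.144, -0.0]
wrist_force: [1.9, -0.7, 1.9]
opening: -0.0
time: 4.55
tcp_pos: [0.5076, -0.203, 0.1652]
eef_rot: [-2.297, -2.144, 0.0]
wrist_force: [1.0, -1.3, 2.1]
opening: 0.001
```

```bash
python3 -m handwheel '[[0,0,-0.5,0,0,0],[0,0,-1,0,0,0],[0,0,-1,0,0,0]]'; python3 - <<'E'
from h import *
for i in range(2):
    s,_=snap("side","2%d"%i,(275,130,435,250),5);print(s['wrist_force'],s['tcp_pos'])
E
```

```text
time: 4.85
tcp_pos: [0.5077, -0.203, 0.165]
eef_rot: [2.296, 2.144, -0.0]
wrist_force: [-0.7, 0.1, 7.1]
opening: -0.003
[-0.69012259  0.05501108  7.09689566] [ 0.50768626 -0.20304332  0.16502897]
[0.01798344 0.49953864 6.81715636] [ 0.50766928 -0.20304236  0.16499922]
```

View pics/side21.png

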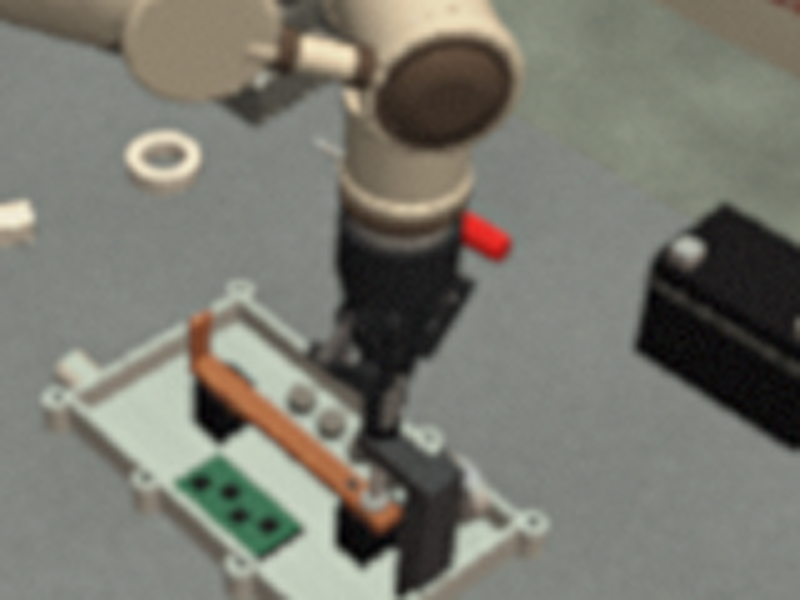

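The foot is on the bar's flat end (crop ≈(378,488)). The push of about 7 N is 4 N over the spring, and the bar hasn't moved. I'll hold for a second, then raise.

```bash
python3 -m handwheel '[[0,0,0,0,0,0],[0,0,0,0,0,0],[0,0,0,0,0,0],[0,0,0,0,0,0],[0,0,0,0,0,0],[0,0,0,0,0,0],[0,0,0,0,0,0],[0,0,0,0,0,0],[0,0,0,0,0,0],[0,0,0,0,0,0]]'; python3 -m handwheel '[[0,0,3,0,0,0],[0,0,8,0,0,0],[0,0,14,0,0,0],[0,0,20,0,0,0],[0,0,27,0,0,0],[0,0,35,0,0,0],[0,0,50,0,0,0],[0,0,70,0,0,0],[0,0,80,0,0,0],[0,0,80,0,0,0]]'
python3 - <<'E'
from h import *
snap("wrist","3"); s,_=snap("side","3",(275,130,435,250),5); print(s['time'],s['tcp_pos'],s['wrist_force'])
E
```

```text
time: 5.95
tcp_pos: [0.5077, -0.203, 0.165]
eef_rot: [2.296, 2.144, -0.0]
wrist_force: [-0.2, -0.6, 6.5]
opening: -0.003
time: 6.95
tcp_pos: [0.5084, -0.2035, 0.2465]
eef_rot: [2.294, 2.141, 0.001]
wrist_force: [0.3, 0.4, 0.4]
opening: 0.004
7.0 [ 0.50788257 -0.20315009  0.24503299] [ 0.44341674  0.09788705 -0.41675931]
```

View pics/side3.png

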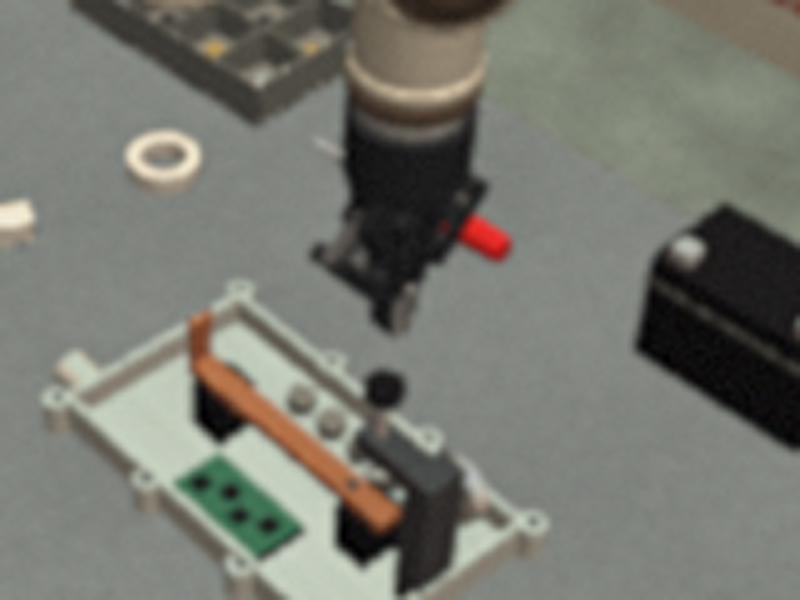

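View pics/wrist3.png

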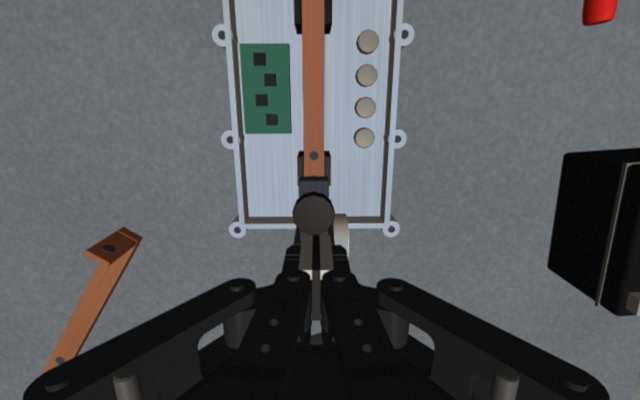

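The gauge has sprung back up (cap at crop (385,388)) and the bar is still in its seats. Now I'll go to the bar's middle.

```bash
python3 -m handwheel '[[2,40,0,0,0,0],[5,80,0,0,0,0],[5,96,0,0,0,0],[5,96,0,0,0,0]]' 60 40; python3 -m handwheel '[[0,0,-40,0,0,0],[0,0,-80,0,0,0],[0,0,-100,0,0,0],[0,0,-100,0,0,0],[0,0,-100,0,0,0]]'
python3 - <<'E'
from h import *
snap("wrist","4"); s,_=snap("side","4",(275,130,435,250),5); print(s['time'],s['tcp_pos'],s['wrist_force'])
E
```

```text
time: 7.45
tcp_pos: [0.5121, -0.105, 0.2432]
eef_rot: [-2.292, -2.146, 0.001]
wrist_force: [-0.1, -0.1, -0.1]
opening: 0.68
time: 7.95
tcp_pos: [0.5127, -0.1079, 0.1445]
eef_rot: [-2.298, -2.143, 0.001]
wrist_force: [-0.3, 0.2, -0.0]
opening: 0.704
8.0 [ 0.51345979 -0.10810698  0.14562202] [ 0.74090073 -0.56735864  0.99263274]
```

View pics/wrist4.png

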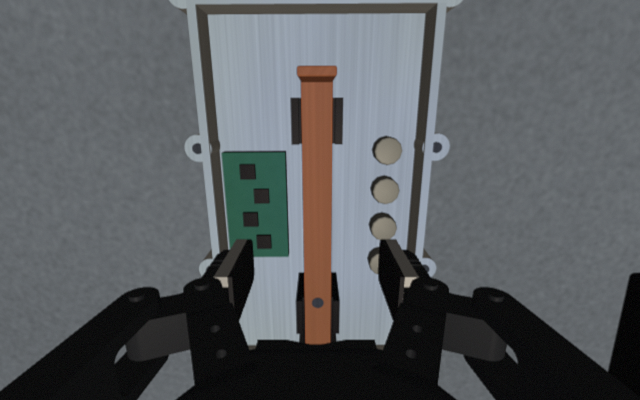

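View pics/side4.png

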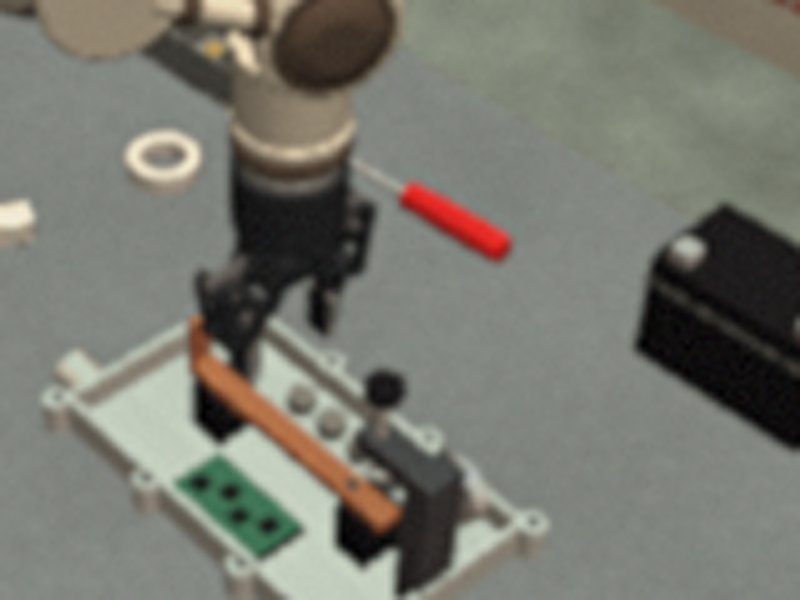

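The bar is centred between the open fingers (bar at column 317, fingers at 235 and 398), and the tab's top edge is at row 67. Descending.

```bash
python3 -m handwheel '[[0,0,-30,0,0,0],[0,0,-60,0,0,0],[0,0,-78,0,0,0],[0,0,-88,0,0,0],[0,0,-88,0,0,0],[0,0,-88,0,0,0]]'
python3 - <<'E'
from h import *
snap("wrist","5"); c=wcam("5"); s=status.state(); print(s['tcp_pos'],s['wrist_force'])
c=wcam("4")
for u in [(317,67),(296,67),(337,67)]: print(plane(c,u,.095))
E
```

```text
time: 8.65
tcp_pos: [0.5138, -0.1076, 0.0578]
eef_rot: [2.295, 2.142, 0.002]
wrist_force: [-0.9, 0.4, 0.2]
opening: 0.697
[ 0.51395061 -0.10763985  0.05799424] [ 0.20842741 -0.20130305  0.79161881]
[ 0.51873526 -0.0204115   0.095     ]
[ 0.50843418 -0.01969469  0.095     ]
[ 0.52854513 -0.02109413  0.095     ]
```

View pics/wrist5.png

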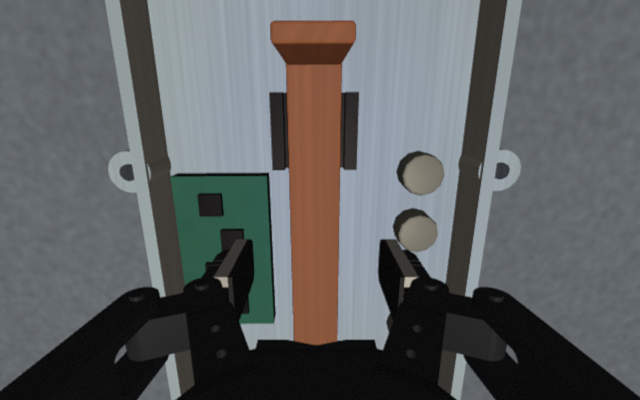

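```bash
python3 -m handwheel '[[0,0,0,0,0,0],[0,0,0,0,0,0],[0,0,0,0,0,0],[0,0,0,0,0,0],[0,0,0,0,0,0],[0,0,0,0,0,0],[0,0,0,0,0,0]]' 5 80; python3 -m handwheel '[[0,0,3,0,0,0],[0,0,7,0,0,0],[0,0,11,0,0,0],[0,0,14,0,0,0],[0,0,14,0,0,0]]'
python3 - <<'E'
from h import *
s,_=snap("side","6",(275,130,435,250),5);s,_=snap("wrist","6"); print(s['tcp_pos'],s['wrist_force'],s['opening'])
E
```

```text
time: 9.4
tcp_pos: [0.5132, -0.1072, 0.0572]
eef_rot: [2.296, 2.143, 0.001]
wrist_force: [-2.3, 0.5, 6.7]
opening: 0.213
time: 9.9
tcp_pos: [0.5129, -0.1071, 0.0707]
eef_rot: [2.296, 2.143, 0.0]
wrist_force: [-1.0, -0.3, -2.9]
opening: 0.214
[ 0.51272056 -0.10705972  0.07048297] [-0.22219428  0.03691822 -3.38770428] 0.21352055998108646
```

View pics/side6.png

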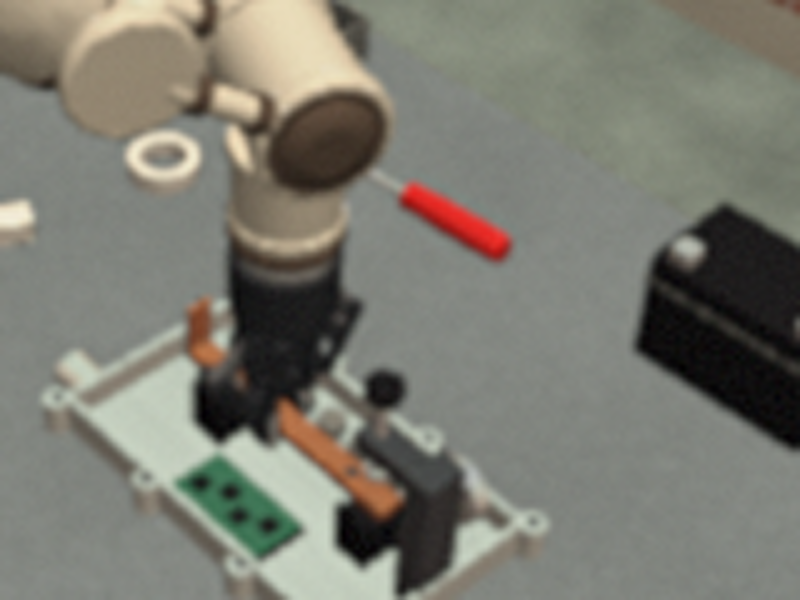

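View pics/wrist6.png

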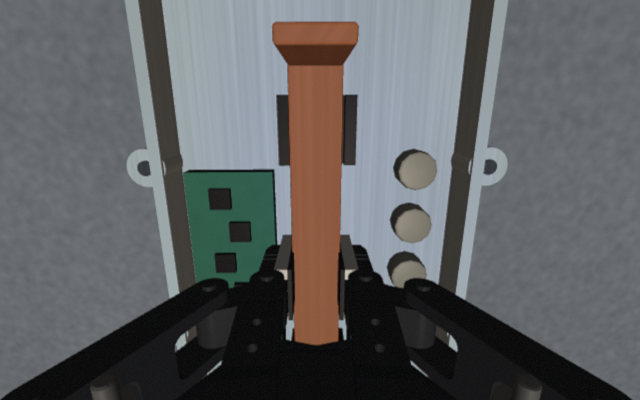

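The bar is gripped and level. It is raised 13 mm, clear of the lips and below the foot. Drawing it along +x, then lifting.

```bash
python3 -m handwheel '[[1,12,0,0,0,0],[2,27,0,0,0,0],[3,42,0,0,0,0],[4,55,0,0,0,0],[4,60,0,0,0,0],[4,60,0,0,0,0]]'; python3 -m handwheel '[[0,0,15,0,0,0],[0,0,40,0,0,0],[0,0,70,0,0,0],[0,0,95,0,0,0],[0,0,110,0,0,0],[0,0,110,0,0,0],[0,0,110,0,0,0]]'
python3 - <<'E'
from h import *
s,_=snap("scene","7",(375,190,535,310),5);s,_=snap("wrist","7"); print(s['time'],s['tcp_pos'],s['eef_rot'],s['wrist_force'],s['opening'])
s,_=snap("side","7",(210,60,370,180),5)
E
```

```text
time: 10.6
tcp_pos: [0.5156, -0.0696, 0.0711]
eef_rot: [2.261, 2.134, -0.055]
wrist_force: [-17.1, -102.8, -20.6]
opening: 0.216
time: 11.3
tcp_pos: [0.5163, -0.0459, 0.1796]
eef_rot: [-2.295, -2.144, 0.0]
wrist_force: [0.4, -0.8, -3.8]
opening: 0.213
11.35 [ 0.51576919 -0.04598345  0.17887974] [-2.29422750e+00 -2.14295368e+00  1.64741462e-03] [-1.16610489  0.54374422 -3.87112595] 0.20961153608978525
```

View pics/wrist7.png

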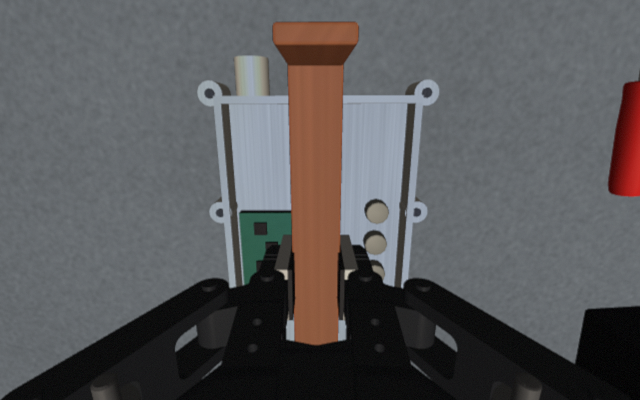

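View pics/side7.png

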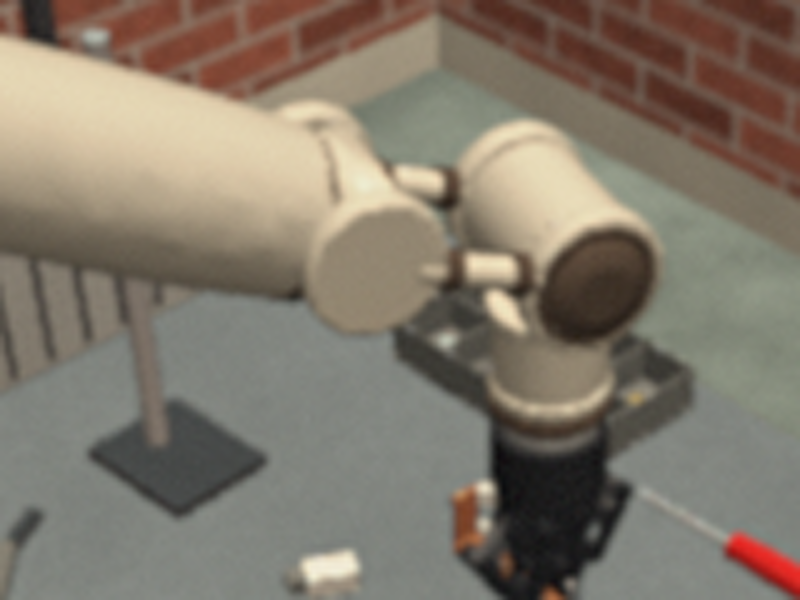

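The bar is up and the wrist view shows it in the same place in the grip (tab at rows 22–62, unchanged). But the draw peaked at about 103 N. The fingertips, at about 45 mm, evidently caught the +70 mm seat before riding over it. I'll check that the housing and gauge are as they were, and refine the lens position.

```bash
python3 - <<'E'
from h import *
a=cv2.imread("pics/scene0.png");b=cv2.imread("pics/side0.png")
d=np.load("pics/scene7.npz")["frame"][:,:,::-1]
k=14
A=cv2.resize(a[295:345,445:495],None,fx=8,fy=8,interpolation=cv2.INTER_CUBIC)
B=cv2.resize(b[78:128,220:270],None,fx=8,fy=8,interpolation=cv2.INTER_CUBIC)
cv2.imwrite("pics/l.png",np.hstack([A,B]))
cv2.imwrite("pics/s7.png",cv2.resize(d[150:310,250:520],None,fx=2.9,fy=2.9,interpolation=cv2.INTER_CUBIC))
c=wcam("6"); r=np.load("pics/wrist6.npz")
for u in [(275,22),(357,22)]: print((R.from_rotvec(r["rot"]).inv().apply(plane(c,u,r["tcp"][2]+.038)-r["tcp"])))
E
```

```text
[ 0.08736041 -0.00982437 -0.03801641]
[ 0.08736654  0.00861051 -0.03800985]
```

View pics/l.png

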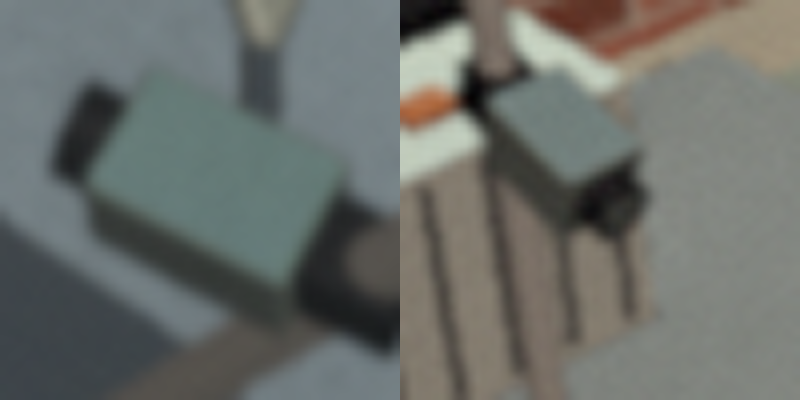

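View pics/s7.png

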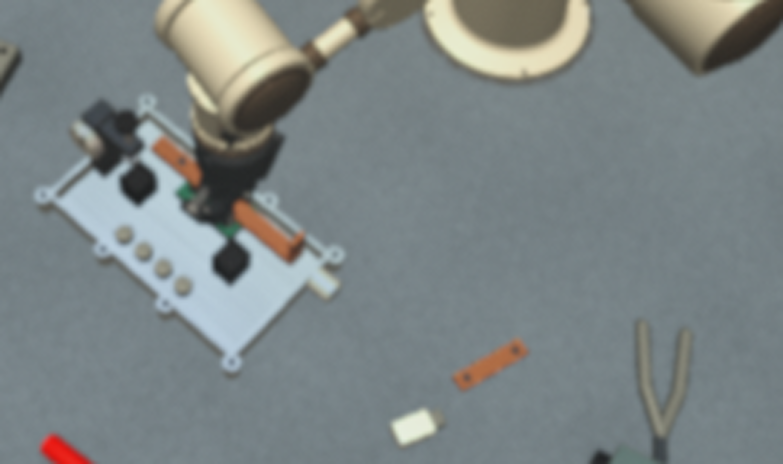

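```bash
python3 - <<'E'
from h import *
np.set_printoptions(precision=4,suppress=True)
S,D=cam("scene"),cam("side")
l=lambda u:(445+(u[0]+.5)/8-.5,295+(u[1]+.5)/8-.5); r=lambda u:(220+(u[0]-400+.5)/8-.5,78+(u[1]+.5)/8-.5)
X={}
for n,a,b in [("F-",(152,68),(575,185)),("F+",(90,190),(640,150)),("R-",(347,160),(490,105)),("R+",(285,287),(565,70))]:
    X[n],e=tri([ray(S,l(a)),ray(D,r(b))]); print(n,X[n],e[0])
F=(X["F-"]+X["F+"])/2; B=(X["R-"]+X["R+"])/2
v=F-B; print("len",np.linalg.norm(v),"az",np.degrees(np.arctan2(v[1],v[0])),"el",np.degrees(np.arcsin(v[2]/np.linalg.norm(v))))
w=X["F+"]-X["F-"];print("w",w,np.linalg.norm(w))
az=np.radians(-87); d=np.array([np.cos(.349)*np.cos(az),np.cos(.349)*np.sin(az),-np.sin(.349)])
up=np.array([0,0,1])-d[2]*d*1; up/=np.linalg.norm(up)
c=F-.021*up; print("front face centre",c)
L,e=tri([ray(S,l((75,128))),ray(D,r((620,205)))]);print("lens",L,e, "along",(L-c)@d,"perp",(L-c)-((L-c)@d)*d)
for k in (.0,.015,.02,.025): print(k,proj(S,c+k*d),proj(D,c+k*d))
print("seen",l((75,128)),r((620,205)))
E
```

```text
F- [0.5301 0.3817 0.2828] 0.00011303671841138537
F+ [0.5726 0.3866 0.2809] 0.0007570153872834577
R- [0.5262 0.4379 0.3022] 9.65274314854005e-05
R+ [0.5706 0.441  0.3017] 0.001073048139750238
len 0.05885641578894706 az -86.9271701546425 el -19.91211773992277
w [ 0.0425  0.0049 -0.0019] 0.04279284321077513
front face centre [0.551  0.3913 0.2621]
lens [0.5519 0.3759 0.2646] [np.float64(0.0020876821573958555), np.float64(0.0020876821573960706)] along 0.013678859800763691 perp [ 0.0002 -0.0026  0.0072]
0.0 [460.2418 314.3801] [244.9853 102.3986]
0.015 [454.4835 311.496 ] [247.5843 104.9764]
0.02 [452.5863 310.5458] [248.4528 105.838 ]
0.025 [450.7    309.6011] [249.3225 106.7006]
seen (453.9375, 310.5625) (247.0625, 103.1875)
```

```bash
cat >> h.py <<'E'
lens=np.array([.552,.3765,.2605]); az=np.radians(-87)
d=np.array([np.cos(.349)*np.cos(az),np.cos(.349)*np.sin(az),-np.sin(.349)])
focus=lens+.12*d
up=np.array([0,0,1])-d[2]*d; up/=np.linalg.norm(up)
Rb=np.c_[-d,np.cross(up,-d),up]           # bar axes at goal
tcp_goal=focus-Rb@np.array([.1,0,.03])+Rb@np.array([.0127,0,.0122])
Rt=Rb@np.diag([1,-1,-1])
def delta():
    s=status.state(); m=R.from_rotvec(s["eef_rot"]).as_matrix()
    print("goal",tcp_goal,"shift mm",((tcp_goal-s["tcp_pos"])*1000).round(1),"turn deg",np.degrees(R.from_matrix(Rt@m.T).as_rotvec()).round(2),"F",s["wrist_force"].round(1),s["time"],s["opening"],s["qpos"].round(2))
E
python3 -c "
from h import *
delta()"
```

```text
goal [0.56187664 0.18804254 0.17288512] shift mm [ 46.2 234.3  -5.7] turn deg [19.96 -0.33  6.83] F [ 0.4 -0.4 -3.7] 11.45 0.21467802193975993 [-0.32  0.09  1.83  0.    1.22 -0.25]
```

```bash
python3 -m handwheel '[[5,15,5,2,0,1],[10,35,10,5,0,2],[16,60,15,8,0,3],[24,85,18,11,0,4],[32,110,18,14,0,5],[38,135,15,17,0,6],[42,160,10,20,0,7],[45,180,4,20,0,7],[46,190,0,20,0,7],[46,195,-3,20,0,7],[46,195,-3,20,0,7],[46,195,-3,20,0,7]]'
python3 - <<'E'
from h import *
delta()
snap("scene","8",(360,200,520,320),5);snap("side","8",(180,60,340,180),5);snap("wrist","8")
E
```

```text
time: 12.65
tcp_pos: [0.5627, 0.1475, 0.1773]
eef_rot: [-1.972, -2.082, -0.344]
wrist_force: [-0.6, -1.0, -2.6]
opening: 0.214
goal [0.56187664 0.18804254 0.17288512] shift mm [-0.8 40.6 -4.4] turn deg [ 0.05 -0.13 -0.13] F [-0.6 -1.  -2.6] 12.65 0.21400697305757052 [-0.12  0.24  1.7   0.36  1.29 -0.29]
```

View pics/scene8.png

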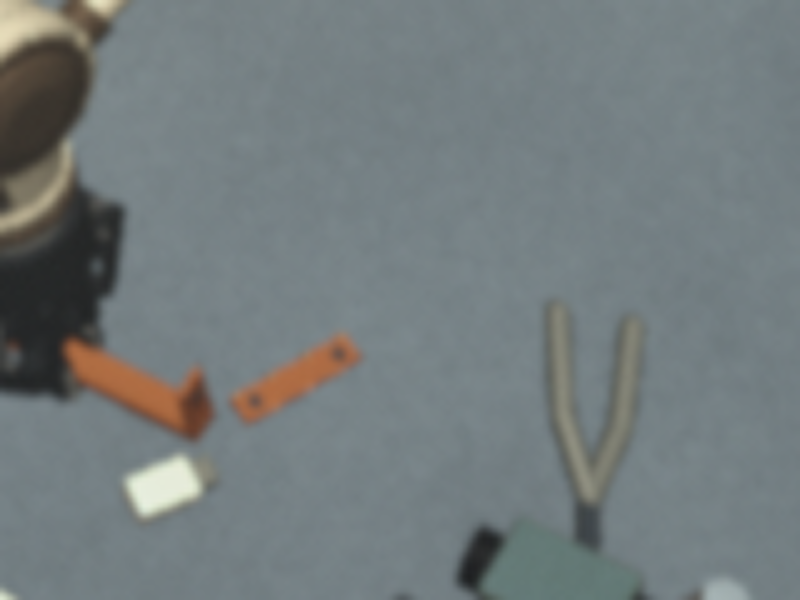

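View pics/side8.png

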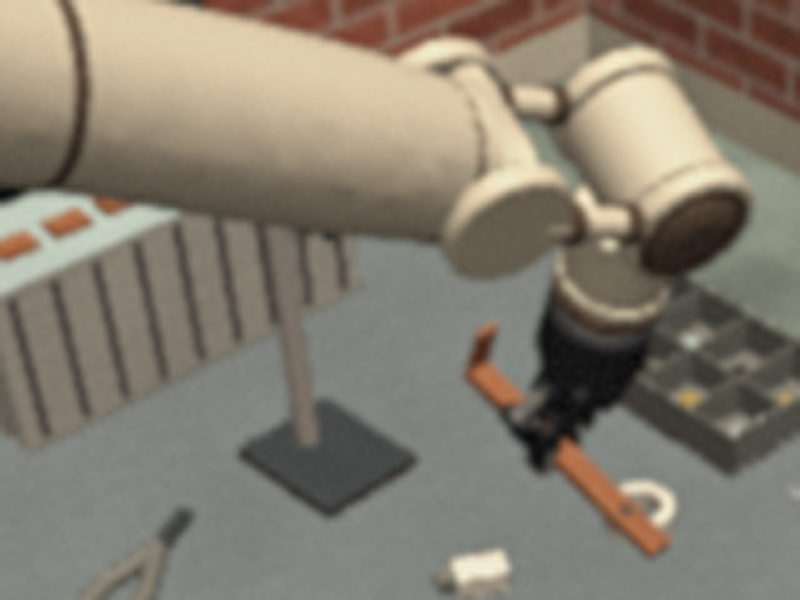

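View pics/wrist8.png

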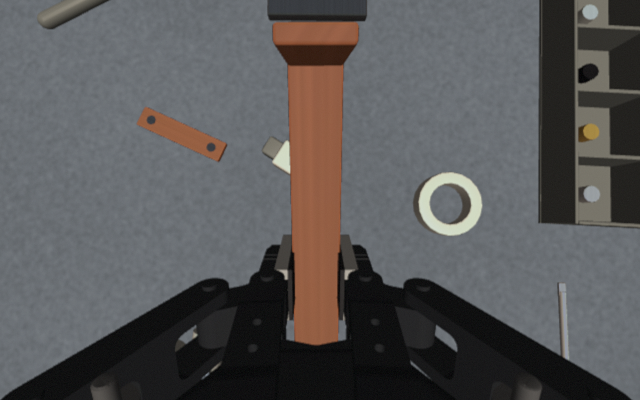

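The tabbed bar slopes up toward the lens. In the wrist view, the stand's plate edge (row ~18, columns 268–366) is square to the bar and centred on it, so yaw and line agree. Last approach.

```bash
python3 -m handwheel '[[0,6,-1,0,0,0],[0,14,-2,0,0,0],[-1,22,-3,0,0,0],[-1,30,-4,0,0,0],[-1,37,-4,0,0,0],[-1,40,-4,0,0,0],[-1,40,-4,0,0,0],[-1,40,-4,0,0,0],[-1,40,-4,0,0,0]]'
python3 - <<'E'
from h import *
delta()
snap("scene","9",(360,200,520,320),5);snap("wrist","9")
snap("side","9",(180,60,400,260),3)
S=cam("scene");cr=lambda X:((proj(S,X)-[360,200]+.5)*5-.5).round()
print("expected tab top mid outer/focus/lens px",cr(focus+.02*up),cr(focus),cr(lens))
for y in(-.01,.01):print(cr(focus+.02*up+Rb[:,1]*y),cr(focus-.03*up+Rb[:,1]*y))
E
```

```text
time: 13.7
tcp_pos: [0.5617, 0.1877, 0.1733]
eef_rot: [-1.971, -2.081, -0.345]
wrist_force: [1.0, 0.5, -3.2]
opening: 0.219
goal [0.56187664 0.18804254 0.17288512] shift mm [ 0.1  0.3 -0.5] turn deg [ 0.02 -0.13 -0.13] F [ 1.   0.5 -3.2] 13.7 0.21868668278688375 [-0.05  0.25  1.69  0.37  1.26 -0.23]
expected tab top mid outer/focus/lens px [256. 432.] [261. 450.] [475. 557.]
[246. 447.] [258. 492.]
[265. 417.] [277. 462.]
```

View pics/scene9.png

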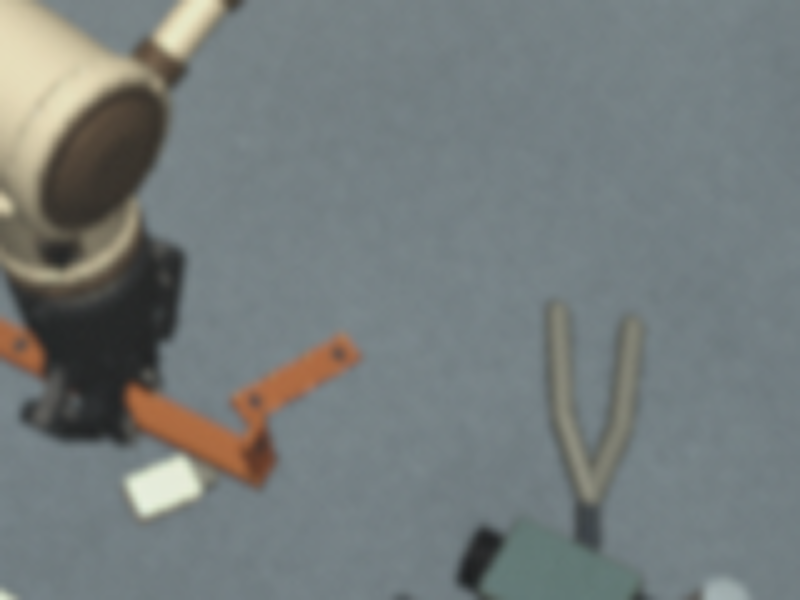

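View pics/side9.png

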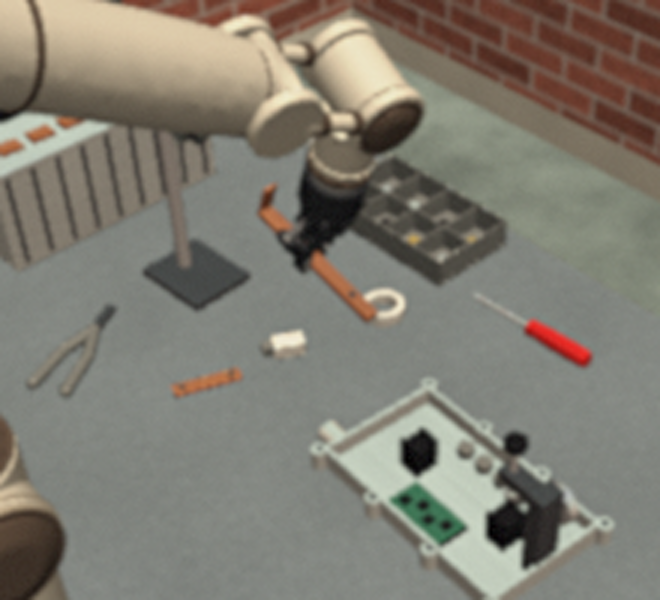

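View pics/wrist9.png

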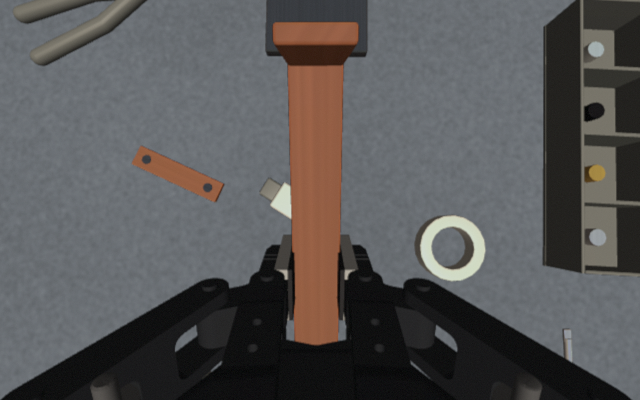

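In the scene view the tab's outer lower corners are at (262,488) and (277,460). The predicted positions were (258,492) and (277,462). The gauge is up and nothing else has moved, so I'm handing in.

```bash
python3 -m handwheel '[[0,0,0,0,0,0],[0,0,0,0,0,0],[0,0,0,0,0,0]]' && python3 - <<'E'
from h import *
delta(); print(abs(status.state()["joint_vel"]).max()); print(ctrl.close_job())
E
```

```text
time: 14.15
tcp_pos: [0.5616, 0.188, 0.1733]
eef_rot: [-1.971, -2.081, -0.345]
wrist_force: [-0.1, 0.3, -2.3]
opening: 0.213
goal [0.56187664 0.18804254 0.17288512] shift mm [ 0.3  0.1 -0.4] turn deg [ 0.02 -0.14 -0.14] F [-0.1  0.3 -2.3] 14.15 0.2125877281425494 [-0.05  0.25  1.69  0.37  1.26 -0.23]
0.0015213398512435906
the job is handed in; nothing more can be done
None
```

I pressed the gauge foot onto the bar and let it spring back, then drew the bar out and handed in at 14.15 s with it held at the inspection camera. One thing went wrong on the way: a hard jam while drawing the bar out.

- **Gauge:** I pushed the cap with about 7 N, roughly 4 N of it on the bar, and held it for over a second. The side view then showed the gauge back up and the bar still in its seats.
- **Jam:** While drawing the bar 60 mm along +x, the wrist force read 103 N at the end of that move. That is under the 120 N limit, but it may have been higher between readings. I think the fingertips, only about 45 mm above the bench, caught the +70 mm seat. I had not allowed for that. The bar did not slip in the grip, and later pictures showed the housing and gauge unmoved. If the fingers count as the gripper's body, this may have broken the 40 N limit; I could not check that.
- **Final pose:** The tool was within 0.5 mm and 0.2° of the pose I computed, and holding still. In the scene view the tab's corners were within about 1 pixel of where I predicted, and the wrist view showed the bar square to the camera stand and centred on it.
- **Lens position:** My two estimates of the lens differed by a few millimetres, up to about 8 mm in height, so I used a value in between. That is within the 18 mm tolerance.
- **Other objects:** The tape, link, plug, pliers and camera stand looked unmoved in the last pictures. The meter was not in the last crops, and I did not go near it.

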